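Warm the pot and open the descaler bottle

ROBOT

A 7-joint arm with a two-finger parallel gripper is mounted at the origin on the work surface. World frame = base frame: x ahead of the robot, y to its left, z up, the work surface at z = 0. Lengths are in m, angles in rad, forces in N, time in s.
With the tool pointing down it reaches from about 0.4 to 0.85 m from the base axis. Payload 10.4 kg.
Tool frame: the origin (TCP) lies at the very end of the fingers, on their centre line; the grasp point (between the pads) lies 19 mm behind it; z points along the fingers, y is the line along which they close (so a half turn about z gives the same grasp; the last joint's range is limited). The gripper opens to 85 mm and grips with 20 to 120 N. Pads are 22 mm wide; open, the fingers measure 114 mm over their backs; the gripper's body (76 mm by 85 mm) begins 54 mm behind the grasp point. The pads swing forward as they close: fully open they stand 13 mm farther back than shut.
Start: joints at [-1.231, 0.332, -0.065, 1.46, 0.022, 1.35, -0.088], TCP at [0.222, 0.584, 0.231] pointing down, gripper open.
Joint ranges: [-2.6, 2.6], [-0.5, 2.12], [-1.47, 1.34], [0.16, 2.42], [-1.27, 4.41], [0.06, 2.06], [-2.6, 2.6]. Speed limits (rad/s): [2.22, 2.22, 2.79, 2.79, 3.14, 3.14, 3.14].

INTERFACE

Orientations are given as a unit quaternion [w, x, y, z].
In Python, from bench import bot gives the robot as it stands.
- The arm moves only by the tool jog_arm, never from a script. Its argument "rows" is a list of rows, each an object with "travel": the shift along the tool's x, y, z in cm, a list of three; "turn": the turn about the tool's z in degrees; "hand": the opening, from 0 (shut) to 1 (fully open). In form: [{"travel": [dx, dy, dz], "turn": turn, "hand": hand}, ...]. A call has 1 to 12 rows; each row shifts and turns the commanded pose from where the row before left it, along the tool's axes as they then stand; what a row does not reach is not made up. A row lasts 1/8 s, in which the tool goes at most 62.5 mm and 10.7 degrees, less where a joint would pass 70% of its speed; a pose out of reach is approached as far as the arm can. A call with a gripper value outside its range is refused whole. The fingers move at their own pace and stop on an object; "newtons" is the grip in N (left out, the last holds). Time passes only in rows, so rows that do not move let the fingers close. It gives the time, the measured TCP pose, the force, the opening and the grip force at its end, in the units of the state.
- bot.get_obs(): the state, without advancing time (a new reading comes with each control period).
- bot.snapshot(name): name is "scene" or "top" or "wrist"; returns (picture, depth): 480x640x3 uint8, red, green, blue; 480x640 float32, m along the optical axis (not along the pixel's ray), 0 where there is no reading.
- bot.calibration(name): a dict with "intrinsics" (3x3 intrinsics, pixels), "k1" (the pictures are not rectified: a ray, as slopes to the right and down, at radius r is drawn at 1 + k1 r^2 times it, then the intrinsics apply), "R" (3x3) and "t" (3): a world point X has camera coordinates R X + t; the wrist camera has in their place "tool_from_camera" (4x4, takes a point from camera to tool coordinates, whose origin is the TCP and whose axes are the flange's). Camera axes: x right, y down, z forward; pixel columns grow to the right and rows downward; lengths in m; the calibration is good to about 2 mm. A picture is of the moment at which its call begins: read the wrist's pose just before it. calibration takes no time and is no camera call.
- bot.finish_job(): hands the job in; it is judged then, once.
The state is a dict: "time": time; "joint_positions": joint angles; "qd": joint speeds; "joint_efforts": joint torques, N m; "tool_pos": TCP position; "eef_rot": TCP orientation; "wrist_force": force on the tool from outside, world axes, zero at the start; "ft_torque": the same for the moment, N m; "opening": finger opening in m; "gripper_force": force on a finger pad.
Only numpy, scipy, OpenCV 4.12 (cv2) and the standard library are available. Lean on these libraries where they do the work, as an engineer would, in place of code of your own. Each camera call takes 0.05 s, during which the arm holds its last target. There are 200 camera calls.

TASK

The lidded pot on the hob is to be descaled. First turn the hob's knob to 4 (the fourth tick clockwise from the long off mark); then open the white descaler bottle where it stands: press its push-and-turn cap down, twist it counterclockwise until it comes free, and lift it straight up. Finish while holding the cap, level and still, some 8 cm above the bottle's mouth; leave the knob on 4, the bottle standing in its place, and the pot, bowls and amber bottle undisturbed.

Things in the scene. Friction and masses are not known exactly. Their poses are not given: they have to be found in the camera images.
- hob: Portable one-ring hob, steel with black glass top, 360 (x) x 290 (y) x 62 mm high, fixed. Origin on the bench under the knob's axis; the housing spans x -55..305, y -145..145 mm: the knob stands near the front (-x) edge, the ring with the pot is centred at x = 190 mm. It stands left or right of the bottle, slightly turned.
- hob_knob (a joint): Turn of the hob's knob, rad: 0 with the pointer on the long off mark, growing clockwise from above, 0.5236 per tick, end stop at 4.712. Tick 4 is 2.094. Turns smoothly with slight friction (0.05 N m), no detents, stays where it is left.
- knob_grip (a point): On the knob's axis 20 mm above the glass (82 mm above the bench); turns with the knob: x towards the pointer end, z up. Knob: metal, round skirt 48 mm across, 8 mm high, with an upright bar grip 44 mm long (x), 13 mm thick (y), from 8 to 32 mm above the glass; a black line on its top at one end is the pointer.
- mark0 (a point): Middle of the long white off mark, printed on the glass (z = 62 mm), 29 to 45 mm from the knob's axis, on its hob +x side. From it nine short white ticks (29 to 36 mm out) follow clockwise seen from above, 30 degrees apart: the first is 1, the fourth is 4.
- mark4 (a point): Middle of tick 4, printed on the glass, 32.5 mm from the knob's axis.
- bottle: White plastic descaler bottle, paper label, loose on the bench, filled (0.4 to 0.7 kg); bench friction holds it against the twist while the cap is pressed. Body 72 mm across up to z = 98 mm, shoulder narrowing to a 27 mm neck at z = 118 mm, rim at z = 150 mm. Origin: centre of its underside, z up its axis. Broader than the amber bottle.
- mouth (a point): Centre of the bottle's mouth, at the rim, 150 mm above its underside.
- cap: Grey ribbed round push-and-turn cap on the white bottle, 45 mm across, 31 mm high, 40 g. Origin: centre of its underside (skirt edge), 132 mm above the bottle's underside when locked; z up. Locked it neither turns nor lifts. Pressed over 3 mm and kept pressed it turns counterclockwise from above: from 42 degrees it lifts straight off (no thread), at about 75 it meets a stop; aim at 60.
- cap_top (a point): Centre of the cap's flat top, 30.5 mm above its underside, 163 mm above the bench while locked; turning arrows are embossed on it.
- cap_liner (a joint): Sprung liner inside the cap, on the bottle's rim: press depth in m, 0 while locked (it then pushes the cap up with 6 N, 1 N more per mm). Above 0.003 (9 N) the cap's inner tabs clear the locking teeth; it bottoms at 0.0065 (12.5 N). With the cap off it reads -0.004.
- pot: Lidded steel pot, 160 mm across, 113 mm high with the lid's knob, two loop handles along its y, standing on the heating ring; 1.6 kg, loose. Leave alone. Origin: centre of underside.
- white_bowl: White stoneware bowl, 92 mm across, 40 mm high, loose, beyond the white bottle. Leave alone. Origin: centre of underside.
- wood_bowl: Dark wooden bowl, 80 mm across, 42 mm high, loose, on the robot's side of the white bottle. Leave alone. Origin: centre of underside.
- oil_bottle: Slim amber glass bottle with a small black cap, 60 mm across, 160 mm high, loose, beyond the white bowl. Leave alone. Origin: centre of underside.
Things that resemble listed ones, but are neither listed nor needed, are in the scene too. There is more than one size of the cap; the job needs the smallest. Of the things like the bottle, leave any that is green; of the rest the larger one is meant.

How it is judged:
On the way, in this order (a step that is already met when the one before it is completed fails the run):
1. the knob is set to tick 4, within 8 degrees, and at rest, while the cap is still locked (value of joint hob_knob between 1.954 and 2.234 rad and velocity of joint hob_knob between -0.1 and 0.1 rad/s and angle between the x axis of cap and the x axis of bottle, either way round below 0.3 rad), for 0.3 s.
2. the cap is pressed down on the bottle by at least 2 mm (z of cap in the frame of bottle below 0.13 m), for 0.1 s.
3. the cap is turned counterclockwise by at least 37 degrees, still on the neck (angle between the x axis of cap and the x axis of bottle, either way round above 0.65 rad and z of cap in the frame of bottle below 0.14 m), for 0.1 s.
At the end, for the whole second after the job is handed in: Knob on tick 4 within 8 deg; cap held by the fingers, level within 17 deg, still, its underside 40-130 mm above the mouth, within 40 mm of the bottle's axis, clear of it; bottle upright on the bench within 50 mm of its place; pot, bowls, amber bottle within 25 mm of theirs (value of joint hob_knob between 1.954 and 2.234 rad and z of cap in the frame of bottle between 0.19 and 0.28 m and horizontal distance between cap and bottle below 0.04 m and angle between cap's own z axis and vertical below 0.3 rad and linear speed of cap below 0.03 m/s and contact force between the fingers and cap above 1 N and contact force between cap and bottle below 0.05 N and angle between bottle's own z axis and vertical below 0.08 rad and height (world z) of bottle below 0.01 m and distance of bottle from where it was at the start of the episode below 0.05 m and distance of each of pot, white_bowl, wood_bowl, oil_bottle from where it was at the start of the episode below 0.025 m); the arm keeps its last pose, push and grip.
It fails at once if the white bottle is tipped over 15 degrees or lifted off the bench by over 15 mm (angle between bottle's own z axis and vertical above 0.26 rad or height (world z) of bottle above 0.015 m).
It fails at once if the pot is disturbed (moved over 25 mm or tipped) (distance of pot from where it was at the start of the episode above 0.025 m or angle between pot's own z axis and vertical above 0.2 rad).
It fails at once if the white bowl is disturbed (moved over 25 mm or tipped) (distance of white_bowl from where it was at the start of the episode above 0.025 m or angle between white_bowl's own z axis and vertical above 0.2 rad).
It fails at once if the wooden bowl is disturbed (moved over 25 mm or tipped) (distance of wood_bowl from where it was at the start of the episode above 0.025 m or angle between wood_bowl's own z axis and vertical above 0.2 rad).
It fails at once if the amber bottle is disturbed (moved over 25 mm or tipped) (distance of oil_bottle from where it was at the start of the episode above 0.025 m or angle between oil_bottle's own z axis and vertical above 0.2 rad).
It also fails if it takes over 67 s, if anything falls off the work surface, if the arm or the gripper's body presses on something with over 40 N, if the wrist force passes 120 N, or if a joint passes its speed limit or range.

## Working session

There is one attempt and no reset: what is moved stays moved. The work goes in short steps, Python scripts to look and compute and a tool call to move; the robot and the scene stay as the last step left them, time stands still between calls to the robot, and variables do not carry over. Pictures are saved under pics/ and viewed, at most 10 in all, crops included, and the job is handed in when it is done.

Besides the shell and the picture viewer there is one more tool, called as name(argument=value, ...), one argument or row to a line, values as JSON. jog_arm: Moves the arm, as the interface text tells. Its arguments: {"type":"object","properties":{"rows":{"type":"array"},"newtons":{"type":"number"}},"required":["rows"]}

```bash
mkdir -p pics; cat > h.py <<'E'
import numpy as np,cv2
from bench import bot
from scipy.spatial.transform import Rotation as Rn
def snap(n):
    o=bot.get_obs(); p,d=bot.snapshot(n); return p,d,o
def cam(n,o=None):
    c=bot.calibration(n); K=np.array(c["intrinsics"]);k1=c["k1"]
    if n=="wrist":
        q=o["eef_rot"]; T=np.eye(4);T[:3,:3]=Rn.from_quat([q[1],q[2],q[3],q[0]]).as_matrix();T[:3,3]=o["tool_pos"]
        M=T@np.array(c["tool_from_camera"]); return K,k1,M[:3,:3],M[:3,3]
    R=np.array(c["R"]);t=np.array(c["t"]); return K,k1,R.T,-R.T@t
def rays(C,uv):
    K,k1,R,o=C
    uv=np.atleast_2d(np.asarray(uv,float))
    n=cv2.undistortPoints(uv[:,None],K,np.array([k1,0,0,0,0.]))[:,0]
    return np.c_[n,np.ones(len(n))]@R.T
def onz(C,uv,z):
    r=rays(C,uv); return C[3]+r*((z-C[3][2])/r[:,2])[:,None]
def bydepth(C,uv,d):
    return C[3]+rays(C,uv)*np.atleast_1d(d)[:,None]
def proj(C,X):
    K,k1,R,o=C
    return cv2.projectPoints(np.atleast_2d(X).astype(float),cv2.Rodrigues(R.T)[0],-R.T@o,K,np.array([k1,0,0,0,0.]))[0][:,0]
def save(n,p): cv2.imwrite("pics/"+n+".png",p[...,::-1])
def tri(C1,u1,C2,u2):
    a=rays(C1,u1)[0];b=rays(C2,u2)[0]
    s=np.linalg.lstsq(np.c_[a,-b],C2[3]-C1[3],rcond=None)[0]
    P=C1[3]+s[0]*a;Q=C2[3]+s[1]*b; return (P+Q)/2,np.linalg.norm(P-Q)
E
python3 - <<'E'
from h import *
for n in["scene","top"]:
    p,d,o=snap(n);save(n+"0",p);np.savez("pics/"+n+"0.npz",p=p,d=d)
    C=cam(n);print(n,C[3].round(3),C[2][:,2].round(2),C[0][0,0],C[1])
print(o)
E
```

```text
scene [ 0.813 -0.449  0.99 ] [-0.28  0.48 -0.83] 500.1006309956268 -0.032376271120307554
top [0.302 0.049 1.369] [ 0.18  0.03 -0.98] 524.922472319443 0.04383638607793925
{'time': 0.05, 'joint_positions': array([-1.23061773,  0.33285803, -0.06471856,  1.46092132,  0.02160773,
        1.34990248, -0.08849229]), 'qd': array([ 3.14704084e-04,  1.79049901e-04, -9.39658830e-05, -4.45509970e-04,
       -2.31932379e-04, -5.20729017e-04,  2.22277632e-03]), 'joint_efforts': array([ 1.89814746e-03, -6.27375484e+01,  4.89433086e-02, -3.92851067e+01,
        1.62793742e-02,  7.26985512e-03, -3.46551280e-05]), 'tool_pos': array([0.22166209, 0.58397907, 0.23053417]), 'eef_rot': array([-9.30750821e-05,  1.80372839e-01,  9.83598065e-01, -6.90367653e-04]), 'wrist_force': array([-0.18881819,  0.16281638,  0.66917686]), 'ft_torque': array([-0.0090273 , -0.00081189,  0.00314438]), 'gripper_force': 0.0, 'opening': 0.08542078851560231}
```

View pics/scene0.png

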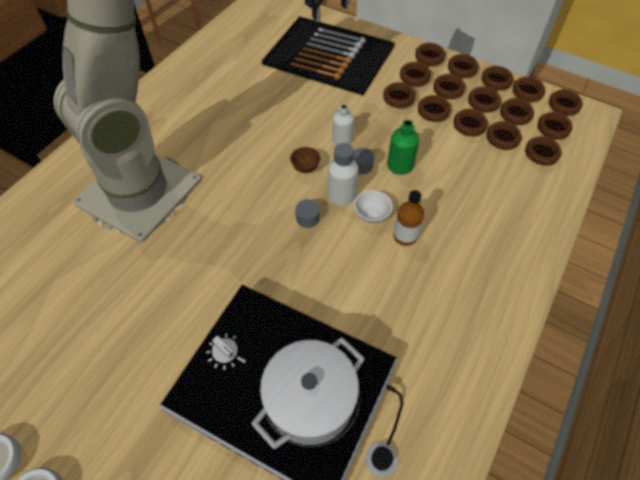

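View pics/top0.png

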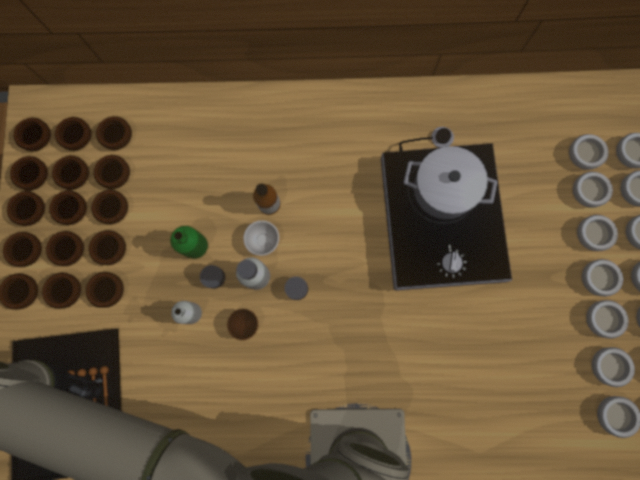

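The scene view shows the white bottle with its grey cap at (344,153), loose grey caps at (307,213) and (363,160), the knob at (223,348) and the pot at (309,390). In the top view the bottle cap is at (248,267) and the knob at (452,263). The robot's base is at the bottom, with +x up and +y left. Next I'll zoom in.

```bash
python3 - <<'E'
from h import *
S=np.load("pics/scene0.npz");T=np.load("pics/top0.npz")
def crop(p,u,v,h=30): return cv2.resize(p[v-h:v+h,u-h:u+h],(400,300) if 0 else (300,300),interpolation=cv2.INTER_CUBIC)
m=np.vstack([np.hstack([crop(S['p'],224,350),crop(T['p'],452,263)]),np.hstack([crop(S['p'],344,165),crop(T['p'],252,270)])])
save("z1",m)
Cs,Ct=cam("scene"),cam("top")
for C,D,pts in((Cs,S['d'],[(344,153),(307,210),(363,158),(224,345),(309,381),(374,207),(306,160),(410,225)]),(Ct,T['d'],[(248,267),(296,288),(212,276),(452,263),(454,176),(262,238),(242,324),(265,190)])):
    for u,v in pts: print((u,v),bydepth(C,(u,v),D[v,u])[0].round(3))
E
```

```text
(344, 153) [0.456 0.242 0.163]
(307, 210) [0.417 0.14  0.04 ]
(363, 158) [0.452 0.355 0.039]
(224, 345) [ 0.471 -0.243  0.092]
(309, 381) [ 0.661 -0.241  0.176]
(374, 207) [0.54  0.252 0.008]
(306, 160) [0.315 0.299 0.007]
(410, 225) [0.654 0.192 0.087]
(248, 267) [0.454 0.251 0.161]
(296, 288) [0.414 0.148 0.037]
(212, 276) [0.447 0.362 0.042]
(452, 263) [ 0.464 -0.234  0.096]
(454, 176) [ 0.659 -0.234  0.172]
(262, 238) [0.549 0.24  0.009]
(242, 324) [0.326 0.29  0.004]
(265, 190) [0.637 0.212 0.163]
```

View pics/z1.png

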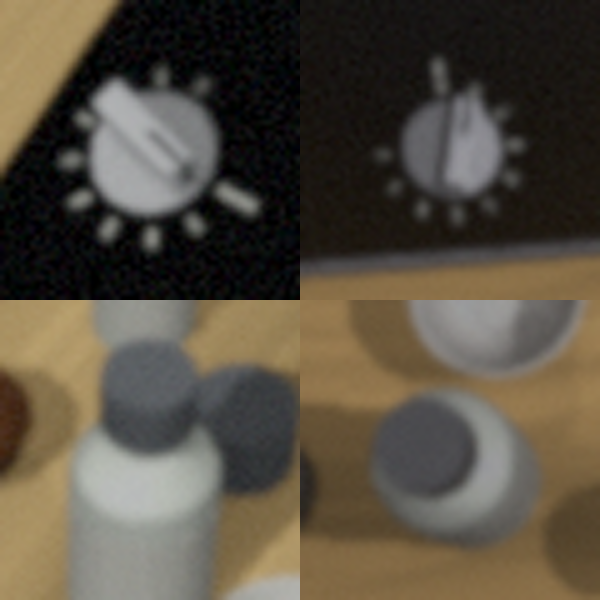

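The crops show the knob's pointer near the off mark but slightly clockwise of it, and the bottle cap as a clean grey disc. I'll measure both more closely with the wrist camera on the way across.

```bash
cat >> h.py <<'E'
def go(X,n=0):
    o=bot.get_obs();q=o["eef_rot"];R=Rn.from_quat([q[1],q[2],q[3],q[0]]).as_matrix()
    d=R.T@(np.array(X)-o["tool_pos"])*100
    print("tool",o["tool_pos"].round(4),"travel cm",d.round(2),"per row",(d/n).round(2) if n else ""); print("xang",np.degrees(np.arctan2(R[1,0],R[0,0])).round(2),"tilt",np.degrees(np.arccos(-R[2,2])).round(2))
E
python3 - <<'E'
from h import *
c=bot.calibration("wrist");print(np.array(c["tool_from_camera"]).round(3),c["intrinsics"])
o=bot.get_obs();go([.222,.584,.36]);go([.455,.245,.36],9)
E
```

```text
[[-0.    -0.95  -0.311  0.081]
 [ 1.    -0.    -0.    -0.001]
 [ 0.    -0.311  0.95  -0.143]
 [ 0.     0.     0.     1.   ]] [[361.82315112   0.         323.29805085]
 [  0.         361.82315112 239.95231456]
 [  0.           0.           1.        ]]
tool [0.2217 0.584  0.2306] travel cm [-3.000e-02 -1.000e-02 -1.294e+01] per row 
xang 159.22 tilt 0.07
tool [0.2217 0.584  0.2306] travel cm [-33.84 -23.43 -12.91] per row [-3.76 -2.6  -1.43]
xang 159.22 tilt 0.07
```

jog_arm(
  rows=[
    {"travel":[0,0,-5],"turn":0,"hand":1},
    {"travel":[0,0,-5],"turn":0,"hand":1},
    {"travel":[-4,-2.8,-3],"turn":0,"hand":1},
    {"travel":[-4,-2.8,0],"turn":0,"hand":1},
    {"travel":[-4,-2.8,0],"turn":0,"hand":1},
    {"travel":[-4,-2.8,0],"turn":0,"hand":1},
    {"travel":[-4,-2.8,0],"turn":0,"hand":1},
    {"travel":[-4,-2.8,0],"turn":0,"hand":1},
    {"travel":[-4,-2.8,0],"turn":0,"hand":1},
    {"travel":[-4,-2.8,0],"turn":0,"hand":1},
    {"travel":[0,0,0],"turn":0,"hand":1},
    {"travel":[0,0,0],"turn":0,"hand":1},
  ],
)

```text
time: 1.6
tool_pos: [0.4411, 0.2618, 0.361]
eef_rot: [-0.0, 0.18, 0.984, -0.0]
wrist_force: [0.0, 0.5, 0.8]
opening: 0.0856
gripper_force: 0.0
```

```bash
python3 - <<'E'
from h import *
p,d,o=snap("wrist");save("w1",p);np.savez("pics/w1.npz",p=p,d=d,tp=o["tool_pos"],q=o["eef_rot"])
go([.46,.04,.36],8);go([.46,-.24,.30],8);print(o["time"],o["joint_positions"].round(2))
E
```

```text
tool [0.4408 0.2623 0.361 ] travel cm [ -9.66 -20.12   0.1 ] per row [-1.21 -2.51  0.01]
xang 159.3 tilt 0.04
tool [0.4408 0.2623 0.361 ] travel cm [-19.56 -46.31   6.1 ] per row [-2.44 -5.79  0.76]
xang 159.3 tilt 0.04
1.6 [-0.82  0.04  0.21  1.54 -0.01  1.57  0.59]
```

View pics/w1.png

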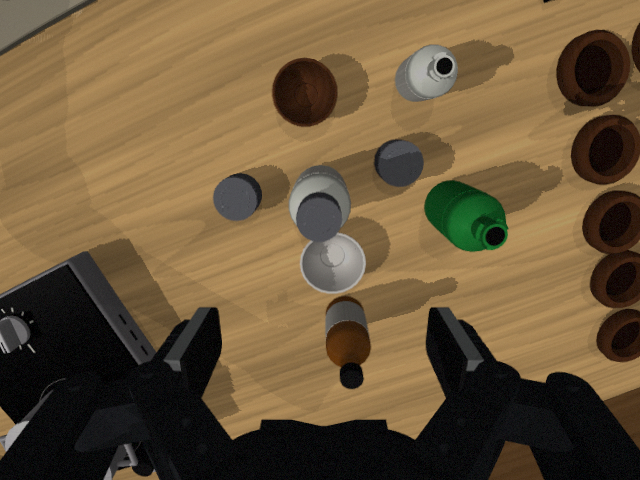

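The wrist view shows the cap's top at (319,217), with the loose caps at (238,197) and (399,162) and the knob at (10,333). I'll move on to view the knob, and measure the cap from three views.

jog_arm(
  rows=[
    {"travel":[-2,-5.5,0],"turn":0,"hand":1},
    {"travel":[-2,-5.5,0],"turn":0,"hand":1},
    {"travel":[-2,-5.5,0],"turn":0,"hand":1},
    {"travel":[-2,-5.5,0],"turn":0,"hand":1},
    {"travel":[-2,-5.5,1],"turn":0,"hand":1},
    {"travel":[-2,-5.5,2],"turn":0,"hand":1},
    {"travel":[-2,-5.5,2],"turn":0,"hand":1},
    {"travel":[-2,-5.5,2],"turn":0,"hand":1},
    {"travel":[0,0,0],"turn":0,"hand":1},
    {"travel":[0,0,0],"turn":0,"hand":1},
  ],
)

```text
time: 2.9
tool_pos: [0.4355, -0.2054, 0.2913]
eef_rot: [-0.0, 0.179, 0.984, 0.0]
wrist_force: [-0.4, 0.9, -0.3]
opening: 0.0856
gripper_force: 0.0
```

```bash
python3 - <<'E'
from h import *
p,d,o=snap("wrist");save("w2",p);np.savez("pics/w2.npz",p=p,d=d,tp=o["tool_pos"],q=o["eef_rot"])
print(o["time"],o["joint_positions"].round(2),o["tool_pos"])
V={}
for n,(u,v) in dict(scene0=(344,153),top0=(246,266),w1=(319,217)).items():
    z=np.load(f"pics/{n}.npz");P=z['p'].astype(int);D=z['d']
    C=cam(n[:-1]) if n!="w1" else cam("wrist",dict(tool_pos=z['tp'],eef_rot=z['q']))
    vv,uu=np.mgrid[0:480,0:640];X=bydepth(C,np.c_[uu.ravel(),vv.ravel()],D.ravel()).reshape(480,640,3)
    m=(abs(X[...,2]-.163)<.007)&(np.hypot(uu-u,vv-v)<32)&(P.max(2)<135)&(D>0)
    m=m.astype(np.uint8)
    k,l,s,c=cv2.connectedComponentsWithStats(m);i=1+np.argmax(s[1:,4])
    cn=max(cv2.findContours((l==i).astype(np.uint8),0,1)[0],key=len);e=cv2.fitEllipse(cv2.convexHull(cn))
    print(n,e,X[l==i].mean(0).round(4),onz(C,e[0],.163).round(4),s[i,4]);V[n]=(C,e[0])
for a,b in(("scene0","top0"),("scene0","w1"),("top0","w1")): print(a,b,tri(*V[a],*V[b]))
E
```

```text
2.9 [-0.44 -0.07  0.77  1.76  0.05  1.43  1.52] [ 0.43545202 -0.20539662  0.29126583]
scene0 ((343.83154296875, 151.00430297851562), (16.858991622924805, 20.113330841064453), 90.54621887207031) [0.4511 0.2488 0.1614] [[0.4526 0.2464 0.163 ]] 259
top0 ((246.39682006835938, 268.2323913574219), (19.227825164794922, 19.436866760253906), 56.948360443115234) [0.4504 0.2538 0.1633] [[0.4505 0.2539 0.163 ]] 303
w1 ((318.7817077636719, 218.24102783203125), (45.31037521362305, 45.96125411987305), 89.47286224365234) [0.4475 0.2532 0.1628] [[0.4473 0.2533 0.163 ]] 1633
scene0 top0 (array([0.45024008, 0.25418523, 0.15526544]), np.float64(0.0030914695749476875))
scene0 w1 (array([0.449207  , 0.25262025, 0.15553231]), np.float64(0.00032261879733906087))
top0 w1 (array([0.44932509, 0.25364155, 0.16065574]), np.float64(0.0031294291025538708))
```

View pics/w2.png

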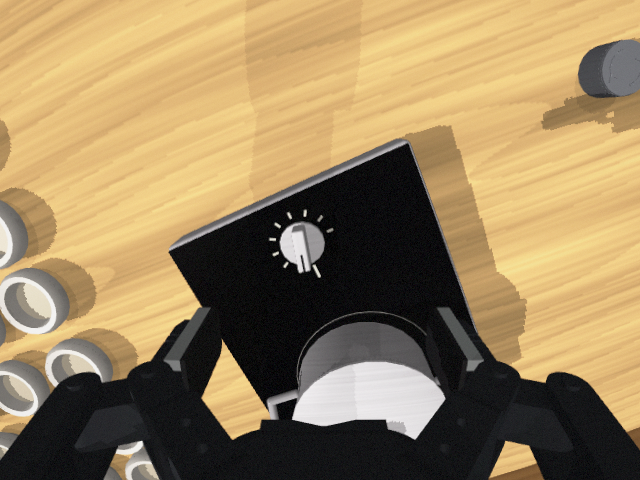

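The wrist view shows the knob at (302,245), with the bar running from about (297,228) to (304,272) and the long off mark at (317,270). Next I'll measure the knob's axis and angles.

```bash
python3 - <<'E'
from h import *
def meas(z,C,u,v,r,thr):
    P=z['p'].astype(int);vv,uu=np.mgrid[0:480,0:640]
    m=((P.min(2)>thr)&(np.hypot(uu-u,vv-v)<r)).astype(np.uint8)
    k,l,s,c=cv2.connectedComponentsWithStats(m,connectivity=4)
    big=1+np.argmax(s[1:,4])
    out=[]
    for i in range(1,k):
        if i!=big and s[i,4]>5: 
            x=onz(C,c[i],.062)[0]; out.append((s[i,4],c[i].round(1),x.round(4)))
    return out,l==big
z=np.load("pics/w2.npz");C=cam("wrist",dict(tool_pos=z['tp'],eef_rot=z['q']))
o,b=meas(z,C,302,243,42,90)
for x in o:print(*x)
# ticks circle fit
from scipy.optimize import least_squares
pts=np.array([x[2][:2] for x in o if x[0]<max(y[0] for y in o)])
f=least_squares(lambda t:np.hypot(*(pts-t[:2]).T)-t[2],[.46,-.24,.0325]);print("axis",f.x,f.fun.round(4))
D=z['d'];vv,uu=np.mgrid[0:480,0:640];X=bydepth(C,np.c_[uu.ravel(),vv.ravel()],D.ravel()).reshape(480,640,3)
m=(X[...,2]>.086)&(X[...,2]<.102)&(np.hypot(uu-302,vv-243)<35)
x=X[m];print("bar z",np.median(x[:,2]),"n",m.sum(),"c",x.mean(0))
w,V=np.linalg.eigh(np.cov(x[:,:2].T));print("bar dir",np.degrees(np.arctan2(*V[::-1,1])),2*np.sqrt(3*w))
om=max(o,key=lambda t:t[0])[2];print("mark dir",np.degrees(np.arctan2(om[1]-f.x[1],om[0]-f.x[0])))
save("z2",cv2.resize(z['p'][195:295,250:350],(600,600),interpolation=cv2.INTER_CUBIC))
S=np.load("pics/scene0.npz");T=np.load("pics/top0.npz")
for n,Z,q in(("scene",S,(223,349)),("top",T,(452,263))):
    Cc=cam(n);print(n,bydepth(Cc,q,Z['d'][q[1],q[0]]), proj(Cc,[*f.x[:2],.094]))
E
```

```text
21 [304.7 212.9] [ 0.4386 -0.2289  0.062 ]
22 [289.  215.1] [ 0.4349 -0.2454  0.062 ]
16 [320.  217.9] [ 0.4493 -0.2158  0.062 ]
22 [277.3 225. ] [ 0.4405 -0.2613  0.062 ]
17 [329.6 229.9] [ 0.4654 -0.2108  0.062 ]
21 [272. 239.] [ 0.453  -0.2728  0.062 ]
18 [275.3 253.4] [ 0.4696 -0.2759  0.062 ]
18 [285.3 264.6] [ 0.4856 -0.2708  0.062 ]
43 [316.4 270.9] [ 0.5049 -0.2412  0.062 ]
axis [ 0.46770418 -0.24331791  0.03275531] [-0.0003  0.0001  0.0003 -0.0001 -0.0002  0.0002 -0.0001  0.    ]
bar z 0.0941912206039143 n 576 c [ 0.46534613 -0.24203484  0.09382475]
bar dir 168.40311646111957 [0.01325146 0.04494626]
mark dir 3.2588787466885014
scene [[ 0.47334237 -0.24952394  0.09062298]] [[222.27796119 344.19649351]]
top [[ 0.46366994 -0.23443441  0.09608193]] [[455.42141455 261.4039496 ]]
```

View pics/z2.png

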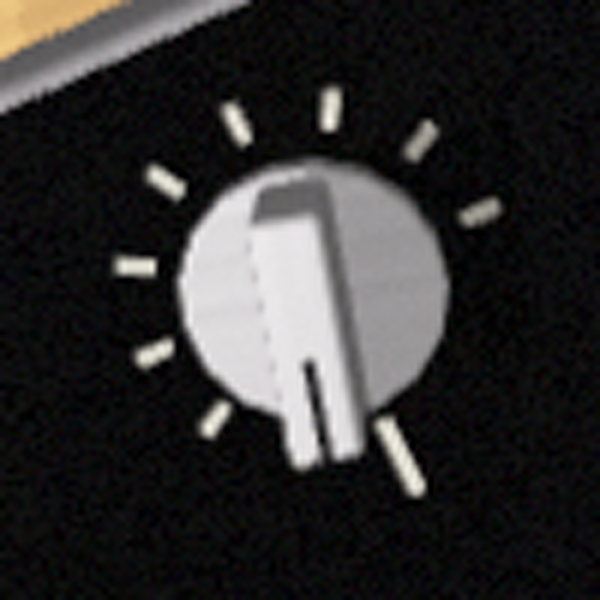

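```bash
python3 -c "
from h import *
go([.4665,-.2427,.2913]);go([.4665,-.2427,.075])"
```

```text
tool [ 0.4356 -0.205   0.2914] travel cm [-4.22 -2.44  0.01] per row 
xang 159.38 tilt 0.02
tool [ 0.4356 -0.205   0.2914] travel cm [-4.22 -2.45 21.64] per row 
xang 159.38 tilt 0.02
```

jog_arm(
  rows=[
    {"travel":[-2.1,-1.2,0],"turn":0,"hand":1},
    {"travel":[-2.12,-1.25,0],"turn":0,"hand":1},
    {"travel":[0,0,3],"turn":-4.5,"hand":0.7},
    {"travel":[0,0,4],"turn":-4.5,"hand":0.6},
    {"travel":[0,0,4],"turn":0,"hand":0.6},
    {"travel":[0,0,4],"turn":0,"hand":0.6},
    {"travel":[0,0,1],"turn":0,"hand":0.6},
    {"travel":[0,0,0],"turn":0,"hand":0.6},
    {"travel":[0,0,0],"turn":0,"hand":0.6},
  ],
)

```text
time: 4.08
tool_pos: [0.4668, -0.2447, 0.1329]
eef_rot: [0.001, 0.102, 0.995, -0.0]
wrist_force: [-0.4, 0.4, 0.0]
opening: 0.0515
gripper_force: 0.0
```

```bash
python3 -c "
from h import *
go([.4665,-.2427,.075]);print(bot.get_obs()['joint_positions'].round(2))"
```

```text
tool [ 0.4668 -0.2447  0.1329] travel cm [0.08 0.19 5.79] per row 
xang 168.25 tilt 0.13
[-0.32  0.24  0.82  1.88 -0.2   1.1   1.94]
```

Aligned; descend and grip.

jog_arm(
  rows=[
    {"travel":[0.08,0.19,2],"turn":0,"hand":0.6},
    {"travel":[0,0,2],"turn":0,"hand":0.6},
    {"travel":[0,0,1.8],"turn":0,"hand":0.6},
    {"travel":[0,0,0],"turn":0,"hand":0.6},
    {"travel":[0,0,0],"turn":0,"hand":0},
    {"travel":[0,0,0],"turn":0,"hand":0},
    {"travel":[0,0,0],"turn":0,"hand":0},
    {"travel":[0,0,0],"turn":0,"hand":0},
    {"travel":[0,0,0],"turn":0,"hand":0},
    {"travel":[0,0,0],"turn":0,"hand":0},
  ],
  newtons=40,
)

```text
time: 5.32
tool_pos: [0.466, -0.242, 0.0742]
eef_rot: [0.001, 0.102, 0.995, 0.001]
wrist_force: [-1.9, 3.8, 8.7]
opening: 0.0119
gripper_force: 40.5
```

jog_arm(
  rows=[
    {"travel":[0,0,-0.1],"turn":7,"hand":0},
    {"travel":[0,0,0],"turn":9,"hand":0},
    {"travel":[0,0,0],"turn":9,"hand":0},
    {"travel":[0,0,0],"turn":9,"hand":0},
    {"travel":[0,0,0],"turn":9,"hand":0},
    {"travel":[0,0,0],"turn":9,"hand":0},
    {"travel":[0,0,0],"turn":9,"hand":0},
    {"travel":[0,0,0],"turn":9,"hand":0},
    {"travel":[0,0,0],"turn":9,"hand":0},
    {"travel":[0,0,0],"turn":9,"hand":0},
    {"travel":[0,0,0],"turn":9,"hand":0},
    {"travel":[0,0,0],"turn":5,"hand":0},
  ],
)

```text
time: 6.82
tool_pos: [0.469, -0.2402, 0.0744]
eef_rot: [0.001, 0.838, 0.546, 0.002]
wrist_force: [15.9, 3.6, -15.5]
opening: 0.0119
gripper_force: 39.2
```

```bash
python3 -c "
from h import *
go([.4665,-.2427,.075]);o=bot.get_obs();print(o['joint_positions'].round(2),o['ft_torque'],o['wrist_force'])"
```

```text
tool [ 0.469  -0.2402  0.0744] travel cm [-0.33 -0.13 -0.06] per row 
xang 66.21 tilt 0.3
[-0.56  0.51  1.17  1.94 -0.55  1.05  0.44] [ 0.86102646 -3.39349034  0.0841235 ] [ 15.94281567   3.62330827 -15.4645989 ]
```

jog_arm(
  rows=[
    {"travel":[-0.1,0,0],"turn":2,"hand":0},
    {"travel":[-0.1,0,0],"turn":0,"hand":0},
    {"travel":[0,0,0],"turn":0,"hand":0},
    {"travel":[0,0,0],"turn":0,"hand":0},
  ],
)

```text
time: 7.32
tool_pos: [0.4691, -0.2403, 0.0744]
eef_rot: [-0.0, 0.846, 0.534, 0.004]
wrist_force: [17.2, 10.6, -12.6]
opening: 0.012
gripper_force: 39.5
```

```bash
python3 -c "
from h import *
go([.4665,-.2427,.075]);o=bot.get_obs();print(o['joint_positions'].round(2),o['ft_torque'],o['wrist_force'])"
```

```text
tool [ 0.4691 -0.2403  0.0744] travel cm [-0.33 -0.13 -0.06] per row 
xang 64.51 tilt 0.4
[-0.56  0.52  1.17  1.94 -0.56  1.05  0.42] [ 2.20679336 -3.68264629 -0.04939977] [ 17.16527636  10.59999098 -12.63078002]
```

jog_arm(
  rows=[
    {"travel":[0,0,0],"turn":0,"hand":0.5},
    {"travel":[0,0,0],"turn":0,"hand":0.5},
    {"travel":[0,0,0],"turn":0,"hand":0.5},
    {"travel":[0,0,0],"turn":0,"hand":0.5},
    {"travel":[0,0,-3],"turn":0,"hand":0.5},
    {"travel":[0,0,-4],"turn":0,"hand":0.5},
    {"travel":[0,0,-5],"turn":0,"hand":0.7},
    {"travel":[0,0,-5],"turn":0,"hand":1},
    {"travel":[0,0,-4],"turn":0,"hand":1},
    {"travel":[0,0,0],"turn":0,"hand":1},
    {"travel":[0,0,0],"turn":0,"hand":1},
  ],
)

```text
time: 8.7
tool_pos: [0.4641, -0.2443, 0.2836]
eef_rot: [-0.0, 0.847, 0.532, 0.0]
wrist_force: [0.6, 0.9, -0.8]
opening: 0.0853
gripper_force: 0.0
```

```bash
python3 - <<'E'
from h import *
p,d,o=snap("wrist");save("w3",p);np.savez("pics/w3.npz",p=p,d=d,tp=o["tool_pos"],q=o["eef_rot"])
go([.4665,-.2427,.28]);print(o['joint_positions'].round(2))
C=cam("wrist",o);u,v=proj(C,[.467,-.243,.094])[0];print(u,v)
vv,uu=np.mgrid[0:480,0:640];X=bydepth(C,np.c_[uu.ravel(),vv.ravel()],d.ravel()).reshape(480,640,3)
m=(X[...,2]>.088)&(X[...,2]<.102)&(np.hypot(X[...,0]-.467,X[...,1]+.243)<.035)
x=X[m];w,V=np.linalg.eigh(np.cov(x[:,:2].T));print("bar",np.degrees(np.arctan2(*V[::-1,1])),2*np.sqrt(3*w),x.mean(0),len(x))
u,v=int(u),int(v);save("z3",cv2.resize(p[max(v-60,0):v+60,u-60:u+60],(600,600),interpolation=cv2.INTER_CUBIC))
E
```

```text
tool [ 0.464  -0.2442  0.2833] travel cm [0.24 0.16 0.32] per row 
xang 64.21 tilt 0.09
[-0.76  0.16  1.31  1.69 -0.16  1.41  0.12]
326.18710721948855 206.90867360351996
bar 64.46221789382989 [0.01298225 0.04337511] [ 0.46762967 -0.24235059  0.09412992] 626
```

View pics/z3.png

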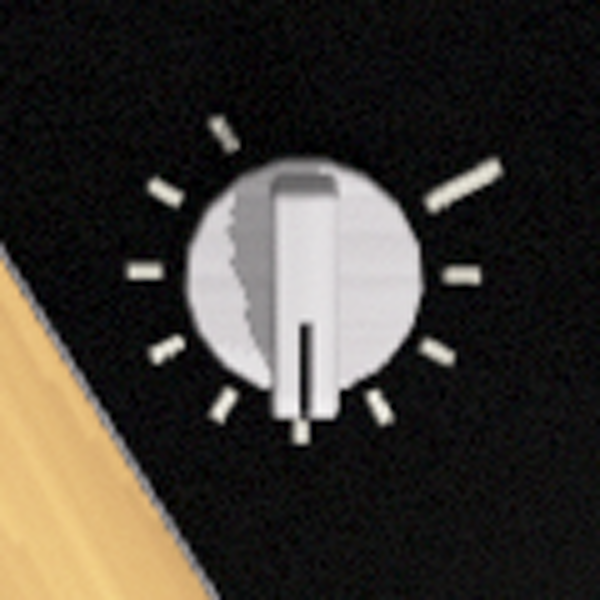

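The pointer sits on tick 4 (about 1° off), and the knob is released. Now to the bottle.

```bash
python3 -c "
from h import *
go([.449,.2532,.30],10)"
```

```text
tool [ 0.464  -0.2442  0.2833] travel cm [ 44.13 -22.99  -1.65] per row [ 4.41 -2.3  -0.16]
xang 64.21 tilt 0.09
```

jog_arm(
  rows=[
    {"travel":[4.4,-2.3,-0.5],"turn":0,"hand":1},
    {"travel":[4.4,-2.3,-0.5],"turn":0,"hand":1},
    {"travel":[4.4,-2.3,-0.5],"turn":0,"hand":1},
    {"travel":[4.4,-2.3,-0.2],"turn":0,"hand":1},
    {"travel":[4.4,-2.3,0],"turn":0,"hand":1},
    {"travel":[4.4,-2.3,0],"turn":0,"hand":1},
    {"travel":[4.4,-2.3,0],"turn":0,"hand":1},
    {"travel":[4.4,-2.3,0],"turn":0,"hand":1},
    {"travel":[4.4,-2.3,0],"turn":0,"hand":1},
    {"travel":[4.4,-2.3,0],"turn":0,"hand":1},
    {"travel":[0,0,0],"turn":0,"hand":1},
    {"travel":[0,0,0],"turn":0,"hand":1},
  ],
)

```text
time: 10.25
tool_pos: [0.4487, 0.2456, 0.3004]
eef_rot: [0.0, 0.847, 0.531, -0.001]
wrist_force: [0.2, -0.8, -0.7]
opening: 0.0851
gripper_force: 0.0
```

```bash
python3 - <<'E'
from h import *
p,d,o=snap("wrist");save("w4",p)
print(o['joint_positions'].round(2))
C=cam("wrist",o)
vv,uu=np.mgrid[0:480,0:640];X=bydepth(C,np.c_[uu.ravel(),vv.ravel()],d.ravel()).reshape(480,640,3)
m=(abs(X[...,2]-.163)<.007)&(np.hypot(X[...,0]-.449,X[...,1]-.253)<.04)&(p.max(2)<140)
k,l,s,c=cv2.connectedComponentsWithStats(m.astype(np.uint8));i=1+np.argmax(s[1:,4])
cn=max(cv2.findContours((l==i).astype(np.uint8),0,1)[0],key=len);e=cv2.fitEllipse(cv2.convexHull(cn));P=onz(C,e[0],.163)[0]
z=np.load("pics/w1.npz");C1=cam("wrist",dict(tool_pos=z['tp'],eef_rot=z['q']))
print(e,P,np.median(X[l==i],0),X[l==i].mean(0),"tri w1",tri(C1,(318.8,218.2),C,e[0]))
go([P[0],P[1],.3]);go([P[0],P[1],.136])
E
```

```text
[-1.26  0.03  0.7   1.68 -0.02  1.44 -1.01]
((320.6505126953125, 214.6379852294922), (54.7432975769043, 56.13839340209961), 90.83399963378906) [0.44953883 0.2536814  0.163     ] [0.44943667 0.25355608 0.16290942] [0.44938628 0.25340539 0.16280292] tri w1 (array([0.44949612, 0.25340743, 0.16232382]), np.float64(0.00025008254323890806))
tool [0.4489 0.2452 0.3008] travel cm [ 0.79 -0.31  0.08] per row 
xang 64.1 tilt 0.1
tool [0.4489 0.2452 0.3008] travel cm [ 0.81 -0.3  16.48] per row 
xang 64.1 tilt 0.1
```

View pics/w4.png

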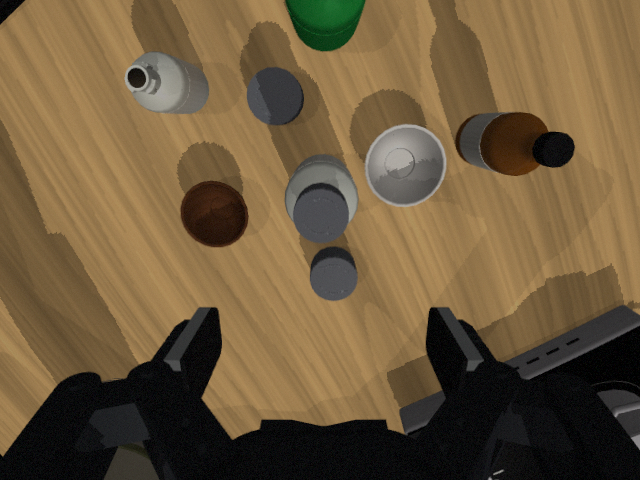

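The cap's top is at (321,214), which gives (0.4495, 0.2535, 0.162) from two wrist views, matching the text's height of 0.163. Descending.

jog_arm(
  rows=[
    {"travel":[0.8,-0.3,1],"turn":0,"hand":1},
    {"travel":[0,0,3],"turn":0,"hand":1},
    {"travel":[0,0,3.5],"turn":0,"hand":1},
    {"travel":[0,0,2.5],"turn":0,"hand":1},
    {"travel":[0,0,0],"turn":0,"hand":1},
    {"travel":[0,0,0],"turn":0,"hand":1},
  ],
)

```text
time: 11.05
tool_pos: [0.4499, 0.2551, 0.2024]
eef_rot: [-0.0, 0.847, 0.531, 0.0]
wrist_force: [1.1, -0.1, 0.1]
opening: 0.0853
gripper_force: 0.0
```

```bash
python3 -c "
from h import *
go([.4495,.2535,.137])"
```

```text
tool [0.4499 0.2551 0.2024] travel cm [-0.17  0.03  6.54] per row 
xang 64.16 tilt 0.07
```

jog_arm(
  rows=[
    {"travel":[-0.17,0.03,1.5],"turn":0,"hand":1},
    {"travel":[0,0,2],"turn":0,"hand":1},
    {"travel":[0,0,2],"turn":0,"hand":0.9},
    {"travel":[0,0,1],"turn":0,"hand":0.8},
    {"travel":[0,0,0],"turn":0,"hand":0.7},
    {"travel":[0,0,0],"turn":0,"hand":0.65},
  ],
)

```text
time: 11.8
tool_pos: [0.4494, 0.2536, 0.1372]
eef_rot: [-0.0, 0.847, 0.531, 0.0]
wrist_force: [0.1, 0.6, 0.3]
opening: 0.0557
gripper_force: 0.0
```

```bash
python3 -c "
from h import *
go([.4495,.2535,.137])"
```

```text
tool [0.4494 0.2536 0.1372] travel cm [-0.01  0.01  0.02] per row 
xang 64.19 tilt 0.06
```

jog_arm(
  rows=[
    {"travel":[0,0,0],"turn":0,"hand":0.5},
    {"travel":[0,0,0],"turn":0,"hand":0.3},
    {"travel":[0,0,0],"turn":0,"hand":0.3},
    {"travel":[0,0,0],"turn":0,"hand":0.3},
    {"travel":[0,0,0],"turn":0,"hand":0.3},
  ],
  newtons=60,
)

```text
time: 12.42
tool_pos: [0.4498, 0.2536, 0.1375]
eef_rot: [-0.0, 0.847, 0.531, 0.001]
wrist_force: [1.1, -0.8, 5.1]
opening: 0.0431
gripper_force: 60.3
```

jog_arm(
  rows=[
    {"travel":[0,0,0.3],"turn":0,"hand":0.3},
    {"travel":[0,0,0.3],"turn":0,"hand":0.3},
    {"travel":[0,0,0],"turn":0,"hand":0.3},
    {"travel":[0,0,0],"turn":0,"hand":0.3},
  ],
  newtons=80,
)

```text
time: 12.92
tool_pos: [0.4498, 0.2537, 0.1319]
eef_rot: [-0.001, 0.847, 0.531, 0.001]
wrist_force: [-1.4, -1.5, 10.4]
opening: 0.0429
gripper_force: 81.6
```

jog_arm(
  rows=[
    {"travel":[0,0,0.1],"turn":-5,"hand":0.3},
    {"travel":[0,0,0],"turn":-7,"hand":0.3},
    {"travel":[0,0,0],"turn":-7,"hand":0.3},
    {"travel":[0,0,0],"turn":-7,"hand":0.3},
    {"travel":[0,0,0],"turn":-4,"hand":0.3},
    {"travel":[0,0,0],"turn":0,"hand":0.3},
  ],
)

```text
time: 13.68
tool_pos: [0.4503, 0.2544, 0.1313]
eef_rot: [-0.0, 0.68, 0.733, 0.002]
wrist_force: [0.6, -0.2, 11.9]
opening: 0.0428
gripper_force: 81.7
```

```bash
python3 -c "
from h import *
go([.4498,.2537,.1315]);o=bot.get_obs();print(o['ft_torque'],o['joint_positions'].round(2))"
```

```text
tool [0.4503 0.2544 0.1313] travel cm [-0.06 -0.05 -0.02] per row 
xang 94.25 tilt 0.21
[-0.03732034  0.02535928  0.02187357] [-1.17  0.19  0.63  1.9  -0.13  1.09 -0.41]
```

jog_arm(
  rows=[
    {"travel":[-0.05,-0.05,0],"turn":-7,"hand":0.3},
    {"travel":[0,0,0],"turn":-7,"hand":0.3},
    {"travel":[0,0,0],"turn":-7,"hand":0.3},
    {"travel":[0,0,0],"turn":-7,"hand":0.3},
    {"travel":[0,0,0],"turn":-4,"hand":0.3},
    {"travel":[0,0,0],"turn":0,"hand":0.3},
    {"travel":[0,0,0],"turn":0,"hand":0.3},
  ],
)

```text
time: 14.55
tool_pos: [0.4498, 0.2539, 0.1314]
eef_rot: [0.0, 0.452, 0.892, 0.002]
wrist_force: [-0.2, 0.2, 11.5]
opening: 0.0428
gripper_force: 81.7
```

```bash
python3 -c "
from h import *
go([.4498,.2537,.1315]);o=bot.get_obs();print(o['ft_torque'],o['joint_positions'].round(2))"
```

```text
tool [0.4498 0.2539 0.1314] travel cm [-0.02 -0.02 -0.01] per row 
xang 126.2 tilt 0.22
[0.00490638 0.04360359 0.02614346] [-1.11  0.18  0.56  1.9  -0.11  1.09  0.13]
```

Turned 62°. Lift 2 cm gently and check the force for any bottle weight.

jog_arm(
  rows=[
    {"travel":[0,0,-0.4],"turn":0,"hand":0.3},
    {"travel":[0,0,-0.3],"turn":0,"hand":0.3},
    {"travel":[0,0,-0.2],"turn":0,"hand":0.3},
    {"travel":[0,0,0],"turn":0,"hand":0.3},
    {"travel":[0,0,0],"turn":0,"hand":0.3},
  ],
)

```text
time: 15.18
tool_pos: [0.4489, 0.2532, 0.1389]
eef_rot: [-0.0, 0.452, 0.892, 0.001]
wrist_force: [1.4, 1.4, 4.2]
opening: 0.0428
gripper_force: 80.9
```

jog_arm(
  rows=[
    {"travel":[0,0,-0.4],"turn":0,"hand":0.3},
    {"travel":[0,0,-0.4],"turn":0,"hand":0.3},
    {"travel":[0,0,0],"turn":0,"hand":0.3},
    {"travel":[0,0,0],"turn":0,"hand":0.3},
  ],
)

```text
time: 15.68
tool_pos: [0.4484, 0.2528, 0.1464]
eef_rot: [-0.0, 0.452, 0.892, -0.0]
wrist_force: [0.1, 0.3, -0.1]
opening: 0.0429
gripper_force: 81.7
```

jog_arm(
  rows=[
    {"travel":[0,0,-0.7],"turn":0,"hand":0.3},
    {"travel":[0,0,-0.9],"turn":0,"hand":0.3},
    {"travel":[0,0,-1],"turn":0,"hand":0.3},
    {"travel":[0,0,-1.3],"turn":0,"hand":0.3},
    {"travel":[0,0,-1.5],"turn":0,"hand":0.3},
    {"travel":[0,0,-1.5],"turn":0,"hand":0.3},
    {"travel":[0,0,-1.2],"turn":0,"hand":0.3},
    {"travel":[0,0,-0.7],"turn":0,"hand":0.3},
    {"travel":[0,0,0],"turn":0,"hand":0.3},
    {"travel":[0,0,0],"turn":0,"hand":0.3},
    {"travel":[0,0,0],"turn":0,"hand":0.3},
    {"travel":[0,0,0],"turn":0,"hand":0.3},
  ],
)

```text
time: 17.18
tool_pos: [0.4485, 0.2528, 0.2343]
eef_rot: [-0.0, 0.453, 0.892, -0.0]
wrist_force: [-0.5, 0.3, -0.7]
opening: 0.0423
gripper_force: 81.7
```

```bash
python3 - <<'E'
from h import *
p,d,o=snap("scene");t,dt,_=snap("top");print(o['wrist_force'],o['gripper_force'],o['qd'].round(3))
u,v=344,165
a=cv2.resize(p[60:260,220:480],(780,600),interpolation=cv2.INTER_CUBIC)
save("fin",a)
E
```

```text
[-0.47912536  0.2708882  -0.74914922] 81.67970311827958 [-0.    -0.003 -0.001 -0.003 -0.     0.002 -0.   ]
```

View pics/fin.png

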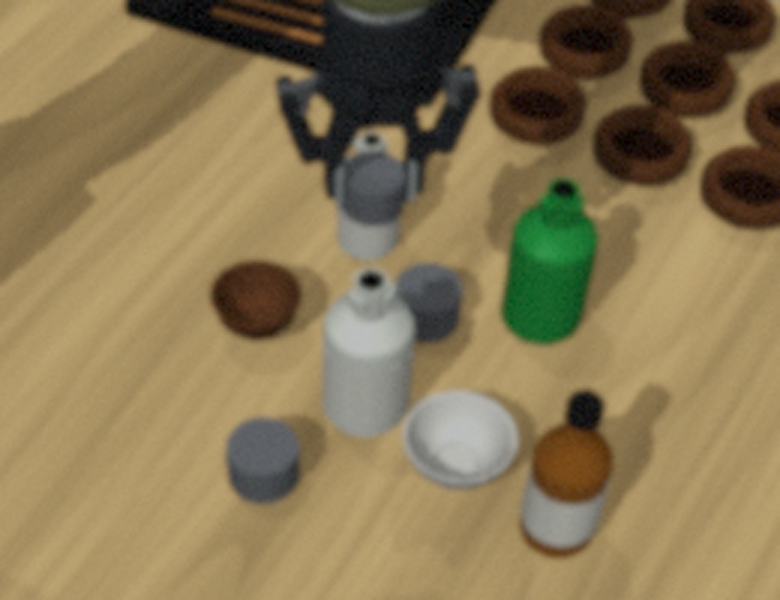

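The cap is held level at (375,185), and the open bottle stands in its place with its mouth at (371,280). Nothing else was disturbed, so I'm handing the job in.

```bash
python3 -c "
from bench import bot
print(bot.finish_job())"
```

```text
the job is handed in; nothing more can be done
None
```

The job is handed in with no verdict shown: the knob measured about 1° from tick 4, the cap is held level and still about 8 cm above the open bottle's mouth, and the bottle, bowls and amber bottle look undisturbed; the pot was never touched, but I took no final picture of the hob.

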